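Battery swap: rebuild the data logger in its clamshell case

ROBOT

A 7-joint arm with a two-finger parallel gripper is mounted at the origin on the work surface. World frame = base frame: x ahead of the robot, y to its left, z up, the work surface at z = 0. Lengths are in m, angles in rad, forces in N, time in s.
With the tool pointing down it reaches from about 0.4 to 0.875 m from the base axis. Payload 19.3 kg.
Tool frame: the origin (TCP) lies at the very end of the fingers, on their centre line; the grasp point (between the pads) lies 19 mm behind it; z points along the fingers, y is the line along which they close (so a half turn about z gives the same grasp; the last joint's range is limited). The gripper opens to 85 mm and grips with 20 to 120 N. Pads are 22 mm wide; open, the fingers measure 114 mm over their backs; the gripper's body (76 mm by 85 mm) begins 54 mm behind the grasp point. The pads swing forward as they close: fully open they stand 13 mm farther back than shut.
Start: joints at [1.183, 0.521, -0.036, 1.599, 0.021, 1.021, -0.113], TCP at [0.195, -0.594, 0.231] pointing down, gripper open.
Joint ranges: [-2.91, 2.91], [-0.3, 2.13], [-1.5, 1.42], [0.17, 2.43], [-1.26, 4.41], [0.16, 1.93], [-2.52, 2.52]. Speed limits (rad/s): [1.89, 1.89, 2.39, 2.39, 3.01, 3.01, 3.01].

INTERFACE

Orientations are given as [roll, pitch, yaw] about the fixed x, y, z axes, in that order (R = Rz(yaw) Ry(pitch) Rx(roll)).
In Python, from workcell import bot, grab_frame, calibration, job gives the robot as it stands.
- The arm moves only by the shell command python3 -m creep 'ROWS' [FORCE]. ROWS is a JSON list of rows, 1 to 5 of them, each an object with the fields aperture (the finger opening in m), pos (a list: dx, dy, dz in normalised numbers (1 is 1 m)), rot (a list: a rotation vector rx, ry, rz in normalised numbers (1 is pi rad)); a field left out counts as zero (the opening has to be given); each row is the pose to reach, as a shift and turn from the pose commanded when the command began, along the tool's axes at that moment; what a row does not reach only later rows make up. A row lasts 1/8 s, in which the tool goes at most 0.0625 m and 0.188 rad, less where a joint would pass 70% of its speed; a pose out of reach is approached as far as the arm can. The fingers move at their own pace and stop on an object; FORCE is the grip in N (left out, the last holds). Time passes only in rows, so rows that do not move let the fingers close. It prints the time, the measured TCP pose, the force, the opening and the grip force at its end. No shift or turn number may pass 1 either way. Input that does not fit is refused with a message, and nothing moves.
- bot.observe(): the state, without advancing time (a new reading comes with each control period).
- grab_frame(name): name is "scene" or "top"; returns (picture, depth): 420x560x3 uint8, blue, green, red; 420x560 float32, m along the optical axis (not along the pixel's ray), 0 where there is no reading.
- calibration(name): a dict with "vfov" (degrees; the focal length in pixels is half the picture's height over the tangent of half this angle, whatever the lens; pixels are square), "cx", "cy" (the principal point, pixels), "dist_coeffs" ([k1, k2, p1, p2, k3] as OpenCV has them; the pictures are not rectified), "eye" and "attitude" of the camera in the world. Camera axes: x right, y down, z forward; pixel columns grow to the right and rows downward; lengths in m; the calibration is good to about 2 mm. A picture is of the moment at which its call begins. calibration takes no time and is no camera call.
- job.job_done(): hands the job in; it is judged then, once.
The state is a dict: "clock": time; "qpos": joint angles; "qd": joint speeds; "joint_efforts": joint torques, N m; "position": TCP position; "tool_rot": TCP orientation; "force": force on the tool from outside, world axes, zero at the start; "moment": the same for the moment, N m; "grip_width": finger opening in m; "finger_force": force on a finger pad.
Only numpy, scipy, OpenCV 4.12 (cv2) and the standard library are available. Lean on these libraries where they do the work, as an engineer would, in place of code of your own. Each camera call takes 0.05 s, during which the arm holds its last target. There are 200 camera calls.

TASK

Rebuild the data logger: open the grey hinged case and stack its parts squarely and centred in it, long sides running from front to hinge - the green circuit board on the floor first, then the aluminium shield on the board, then the fresh white battery on the shield - and close the lid fully. The old black battery goes flat in the red discard tray; leave the little steel screw cup standing where it is.

Things in the scene. Friction and masses are not known exactly. Their poses are not given: they have to be found in the camera images.
- case: Fixed mid-grey clamshell case, 115 (x) x 130 (y) mm, 50 high without lid; walls and floor 5 mm thick (inside 105 x 120, 45 deep). Origin: centre of underside, z up, x from front to hinge (away from the robot). White 90 x 50 mm outline on the floor, centred, long side along x, shows where the stack goes. Hinge line along y at x = +57.5, z = 50.5 mm.
- lid (a joint): Lid angle, rad: 0 closed, 1.9 its stop, wide open, leaning back beyond the hinge. Starts closed or ajar (up to 0.3). Stiff hinge: stays at any angle, moves with 1 to 3 N at the handle. The lid is a grey plate 115 x 130 x 8 mm lying on the rim.
- lid_grip (a point): Centre of the lid's orange handle: barrel 16 mm in diameter, 28 long, parallel to the hinge, on a thin post, 27 mm above the lid's outer face, 97 mm from the hinge along the lid (and 35 mm above the hinge line when closed). Pinched by its flat ends (along the case's y) by fingers pointing down, it turns between the pads as the lid swings, closed to wide open. Axes: the lid's.
- board: Loose green circuit board, 84 x 44 mm, 10 thick in all: bare board 4 mm; brass corner posts and two black connectors (26 mm long, flush with the middle of the long edges) reach the full 10, so the next part lies flat on it. 60 g nominal. Origin: centre of underside; x along its length, z up.
- shield: Loose aluminium shield, a flat silver block with rows of small dark holes, 78 x 42 x 10 mm, 70 g nominal. Origin: centre of its underside; x along its length, z up.
- battery: Loose fresh battery pack, white with a green band, 70 x 40 x 18 mm, 110 g nominal. Origin: centre of its underside; x along its length, z up.
- old_battery: Loose old battery pack, black with a red band, 70 x 40 x 18 mm, 110 g nominal. Origin: centre of its underside; x along its length, z up. For the red tray, not for the case.
- tray: Red open discard tray, fixed to the bench: 120 x 120 mm, 25 mm high, walls and floor 4 mm thick. Origin: centre of its underside; z up, sides along x and y.
- cup: Small steel screw cup standing on the bench in the middle of the work area, 36 mm across, 20 mm high; loose, 80 g. Origin: centre of its underside. It must stay standing where it is.
Not all that is in view belongs to the job. What is shaped like the old_battery but orange or purple is not meant.

How it is judged:
On the way, in this order (a step that is already met when the one before it is completed fails the run):
1. the lid is opened beyond 1.3 rad (value of joint lid above 1.3 rad), for 0.2 s.
2. the board lies released on the case floor (horizontal distance between board and case below 0.014 m and z of board in the frame of case between 0.001 and 0.009 m and angle between the x axis of board and the x axis of case, either way round below 0.26 rad and angle between board's own z axis and vertical below 0.12 rad and contact force between board and the fingers below 0.05 N), for 0.2 s.
3. the shield lies released on the board, in the case (horizontal distance between board and case below 0.014 m and z of board in the frame of case between 0.001 and 0.009 m and angle between the x axis of each of board, shield and the x axis of case, either way round below 0.26 rad and angle between each of board, shield's own z axis and vertical below 0.12 rad and horizontal distance between shield and board below 0.013 m and z of shield in the frame of board between 0.006 and 0.014 m and contact force between shield and the fingers below 0.05 N), for 0.2 s.
4. the fresh battery lies released on the shield, on the board, in the case (horizontal distance between board and case below 0.014 m and z of board in the frame of case between 0.001 and 0.009 m and angle between the x axis of each of board, shield, battery and the x axis of case, either way round below 0.26 rad and angle between each of board, shield, battery's own z axis and vertical below 0.12 rad and horizontal distance between shield and board below 0.013 m and z of shield in the frame of board between 0.006 and 0.014 m and horizontal distance between battery and shield below 0.013 m and z of battery in the frame of shield between 0.006 and 0.014 m and contact force between battery and the fingers below 0.05 N), for 0.2 s.
5. the lid is closed (value of joint lid below 0.06 rad), for 0.2 s.
At the end, for the whole second after the job is handed in: Board flat on the case floor within 14 mm of its centre, shield on it and battery on the shield within 13 mm of the part below, all lengthwise along the case within 15 degrees; lid closed within 0.06 rad; old battery flat on the red tray's floor; all released and at rest; cup moved under 25 mm (horizontal distance between board and case below 0.014 m and z of board in the frame of case between 0.001 and 0.009 m and angle between the x axis of each of board, shield, battery and the x axis of case, either way round below 0.26 rad and angle between each of board, shield, battery's own z axis and vertical below 0.12 rad and horizontal distance between shield and board below 0.013 m and z of shield in the frame of board between 0.006 and 0.014 m and horizontal distance between battery and shield below 0.013 m and z of battery in the frame of shield between 0.006 and 0.014 m and x of old_battery in the frame of tray between -0.04 and 0.04 m and y of old_battery in the frame of tray between -0.04 and 0.04 m and z of old_battery in the frame of tray below 0.01 m and angle between old_battery's own z axis and vertical below 0.15 rad and linear speed of each of board, shield, battery, old_battery below 0.01 m/s and value of joint lid below 0.06 rad); the robot touches nothing.
It fails at once if the screw cup is pushed more than 25 mm or tipped (distance of cup from where it was at the start of the episode above 0.025 m or angle between cup's own z axis and vertical above 0.5 rad).
It also fails if it takes over 141 s, if anything falls off the work surface, if the arm or the gripper's body presses on something with over 40 N, if the wrist force passes 120 N, or if a joint passes its speed limit or range.

## Working session

There is one attempt and no reset: what is moved stays moved. The work goes in short steps, Python scripts to look and compute and a shell command to move; the robot and the scene stay as the last step left them, time stands still between calls to the robot, and variables do not carry over. Pictures are saved under pics/ and viewed, at most 14 in all, crops included, and the job is handed in when it is done.

```bash
ls; mkdir -p pics
python3 - <<'E'
from workcell import bot, grab_frame, calibration, job
import cv2,numpy as np
for n in("scene","top"):
    p,d=grab_frame(n); cv2.imwrite(f"pics/{n}0.png",p); np.save(f"{n}_d0.npy",d); print(n,calibration(n), (d>0).mean())
print(bot.observe())
E
```

```text
pics
scene {'vfov': 51.85377544893714, 'cx': 273.7810073961591, 'cy': 213.87979587634467, 'dist_coeffs': array([0.00765225, 0.        , 0.        , 0.        , 0.        ]), 'eye': array([ 0.9701702 , -0.6243091 ,  0.85257856]), 'attitude': array([-2.36140796, -0.00939073,  0.66913864])} 0.9960034013605442
top {'vfov': 46.93121443370514, 'cx': 284.39963254214234, 'cy': 210.59129925814392, 'dist_coeffs': array([-0.17209354,  0.        ,  0.        ,  0.        ,  0.        ]), 'eye': array([ 0.45523482, -0.03481648,  1.22969427]), 'attitude': array([-3.0900957 ,  0.0206086 , -1.58260932])} 0.9959056122448979
{'clock': 0.1, 'qpos': array([ 1.18279231,  0.52195305, -0.03633449,  1.59994953,  0.02120274,
        1.02111567, -0.11281464]), 'qd': array([-2.82808476e-04, -1.20468847e-03, -6.05890107e-05, -8.90451420e-04,
        9.30180870e-04, -5.78535765e-04,  4.82497949e-05]), 'joint_efforts': array([ 2.01222996e-03, -9.28501940e+01,  1.98341422e+00, -3.70539057e+01,
        1.79692445e-02,  5.34946026e-03, -6.72684018e-05]), 'position': array([ 0.19517465, -0.59341909,  0.23078459]), 'tool_rot': array([-3.14055465e+00,  7.23737975e-05,  3.17785967e-01]), 'force': array([-0.12305772, -0.86711421, -0.14735314]), 'moment': array([ 0.0061491 , -0.01099958,  0.00658615]), 'finger_force': 0.0, 'grip_width': 0.08543299312730016}
```

View pics/top0.png

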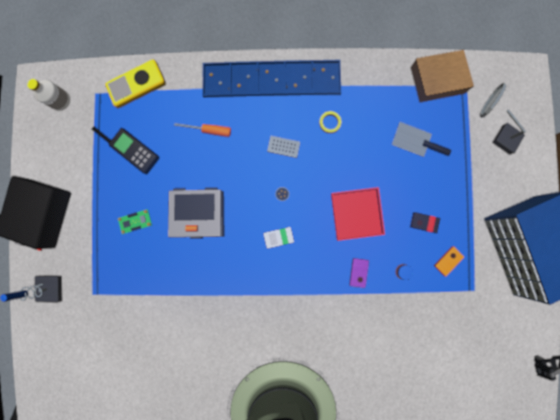

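View pics/scene0.png

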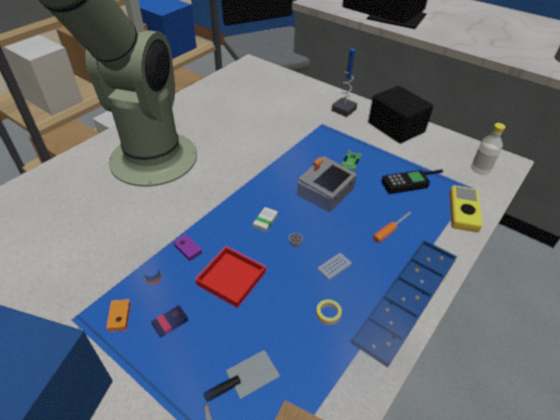

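The top view has the case at (195,213) with its handle at (191,228). The board is at (134,222), the shield at (284,147), the fresh battery at (279,238), the old battery at (425,222), the tray at (357,214) and the cup at (282,194). The orange (450,261) and purple (359,272) packs are decoys, and the arm is out of view.

```bash
cat > h.py <<'E'
from workcell import bot, grab_frame, calibration, job
import cv2,numpy as np
from scipy.spatial.transform import Rotation as R
def cam(n):
    c=calibration(n); f=210/np.tan(np.radians(c["vfov"]/2))
    K=np.array([[f,0,c["cx"]],[0,f,c["cy"]],[0,0,1]])
    return K,c["dist_coeffs"],np.array(c["eye"]),R.from_euler("xyz",c["attitude"]).as_matrix()
def rays(n,px):
    K,D,e,A=cam(n); u=cv2.undistortPoints(np.float64(px).reshape(-1,1,2),K,D)[:,0]
    return e,np.c_[u,np.ones(len(u))]@A.T
def plane(n,px,z):
    e,r=rays(n,px); return e+r*((z-e[2])/r[:,2])[:,None]
def deep(n,px,d):
    e,r=rays(n,px); px=np.int32(np.round(px)).reshape(-1,2); return e+r*d[px[:,1],px[:,0]][:,None]
def blob(n,mask,box,z):
    """largest contour of mask within box (u0,v0,u1,v1) -> centre, long-axis yaw, sizes on plane z"""
    m=np.zeros(mask.shape,np.uint8); u0,v0,u1,v1=box; m[v0:v1,u0:u1]=mask[v0:v1,u0:u1]*255
    m=cv2.morphologyEx(m,cv2.MORPH_CLOSE,np.ones((5,5)))
    c=max(cv2.findContours(m,cv2.RETR_EXTERNAL,cv2.CHAIN_APPROX_NONE)[0],key=cv2.contourArea)
    w=plane(n,c[:,0],z)[:,:2]; (x,y),(a,b),t=cv2.minAreaRect(np.float32(w*1000))
    t=np.radians(t if a>b else t+90); t=(t+np.pi/2)%np.pi-np.pi/2
    return np.round([x/1000,y/1000,t,max(a,b)/1000,min(a,b)/1000],4)
def togo(p,yaw=None):
    """shift in tool axes from current TCP to p, and turn about tool z to bring tool y along yaw (mod pi)"""
    s=bot.observe(); T=R.from_euler("xyz",s["tool_rot"]); d=T.inv().apply(np.array(p)-s["position"])
    o=[np.round(d,4)]
    if yaw is not None:
        y=T.as_matrix()[:,1]; t=(yaw-np.arctan2(y[1],y[0])+np.pi/2)%np.pi-np.pi/2; o.append(round(-t,3))
    return o
E
cat > m.py <<'E'
from h import *
p=cv2.imread("pics/top0.png"); d=np.load("top_d0.npy"); b,g,r=[p[...,i].astype(int) for i in range(3)]
notblue=~((b>g+50)&(b>r+60))
hs=lambda u,v:deep("top",[[u,v]],d)[0].round(4)
for nm,box,z in [("board",(112,200,154,240),.008),("shield",(264,132,304,162),.01),("battery",(260,222,298,253),.018),("old",(406,208,444,238),.018),("cup",(272,184,292,204),.02),("tray",(325,182,390,246),.025),("case",(160,182,230,245),.055)]:
    u,v=(box[0]+box[2])//2,(box[1]+box[3])//2
    print(nm,blob("top",notblue,box,z),"depth pt",hs(u,v))
print("mat",hs(250,270),hs(300,110))
print("case pts",hs(195,207),hs(175,230),hs(215,230))
o=(r>180)&(g<150)&(b<110)
print("handle",blob("top",o,(180,220,205,236),.093),hs(191,228))
E
python3 m.py
python3 - <<'E'
import cv2
p=cv2.imread("pics/top0.png")
a=cv2.resize(p[175:265,100:310],None,fx=3.8,fy=3.8,interpolation=cv2.INTER_CUBIC); cv2.imwrite("pics/c1.png",a)
E
```

```text
board [ 0.4958  0.3786 -1.3029  0.0862  0.0464] depth pt [0.4993 0.3834 0.0037]
shield [ 0.6824 -0.0094  1.3444  0.0771  0.0419] depth pt [ 0.6807 -0.0113  0.0104]
battery [ 0.4512  0.0057 -1.3381  0.0699  0.0419] depth pt [0.452  0.0038 0.0161]
old [ 0.4846 -0.3656  1.2975  0.0695  0.0424] depth pt [ 0.4822 -0.368   0.0098]
cup [ 0.5597 -0.0051 -0.0123  0.0302  0.0301] depth pt [ 0.5597 -0.0051  0.0197]
tray [ 0.5082 -0.1934 -1.4582  0.1233  0.1218] depth pt [ 0.5078 -0.1948  0.0017]
case [0.5142 0.2075 1.5655 0.1372 0.1203] depth pt [0.5127 0.2073 0.0598]
mat [0.3689 0.0789 0.0013] [ 0.779  -0.0537  0.0017]
case pts [0.5274 0.207  0.0609] [0.4716 0.257  0.0613] [0.4706 0.1572 0.0653]
handle [0.4768 0.2114 1.5616 0.0218 0.0119] [0.4755 0.2089 0.099 ]
```

View pics/c1.png

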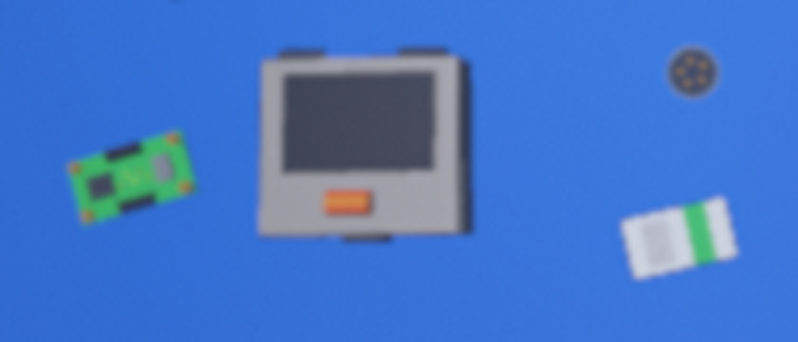

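The crop shows the lid's front edge and orange handle facing the robot, roughly square to the world axes, with the board (left) and battery (right) lying flat. Sizes and heights match the given values. I'll first check the joint-friendly wrist angle (tool yaw near pi over the case) and work out the first move.

```bash
cat > t.py <<'E'
import sys; from h import *
# t.py x y z yaw [yaw_now_override]: shift + turn in tool axes to the target (tool down)
def go(x,y,z,yaw,quiet=False):
    s=bot.observe(); T=R.from_euler("xyz",s["tool_rot"]); c=s["tool_rot"][2]; c=c if c>-.6 else c+2*np.pi
    G=R.from_euler("xyz",[np.pi,0,yaw]); rv=(T.inv()*G).as_rotvec()
    if abs(rv[2]+(yaw-c))>.1: rv=np.array([0,0,-(yaw-c)])
    d=T.inv().apply(np.array([x,y,z])-s["position"])
    print("shift",d.round(4),"rot",rv.round(3),"| yaw",round(c,3),"pos",s["position"].round(4),"q",s["qpos"].round(2),"F",s["force"].round(1),"w",round(s["grip_width"],4),"t",round(s["clock"],1))
if __name__=="__main__": go(*map(float,sys.argv[1:5]))
E
python3 t.py 0.5 -0.3 0.23 1.26
```

```text
shift [ 0.3812 -0.1835  0.0009] rot [-0.001 -0.    -0.942] | yaw 0.318 pos [ 0.1952 -0.5934  0.2308] q [ 1.18  0.52 -0.04  1.6   0.02  1.02 -0.11] F [-0.1 -0.9 -0.1] w 0.0854 t 0.1
```

Units first: turns go in shares of pi rad. So -0.9 rad / 3.1416 = -0.2865.

```bash
python3 -m creep '[{"aperture": 0.085,"pos": [0.08,-0.04,0],"rot": [0,0,-0.0573]},{"aperture": 0.085,"pos": [0.16,-0.08,0],"rot": [0,0,-0.1146]},{"aperture": 0.085,"pos": [0.23,-0.11,0],"rot": [0,0,-0.1719]},{"aperture": 0.085,"pos": [0.3,-0.14,0],"rot": [0,0,-0.2292]},{"aperture": 0.085,"pos": [0.38,-0.18,0],"rot": [0,0,-0.2865]}]' && python3 t.py 0.477 0.21 0.2 3.1416
```

```text
clock: 0.72
position: [0.4228, -0.3768, 0.2312]
tool_rot: [-3.142, 0.0, 1.223]
force: [1.4, -0.7, -0.3]
grip_width: 0.0849
finger_force: 0.0
shift [ 0.5702 -0.1487  0.0312] rot [-0.    -0.    -1.918] | yaw 1.223 pos [ 0.4228 -0.3768  0.2312] q [ 0.86  0.44 -0.32  1.75  0.16  0.98  0.13] F [ 1.4 -0.7 -0.3] w 0.0849 t 0.7
```

To row units: -0.9 rad / 3.1416 = -0.2865.

```bash
python3 -m creep '[{"aperture": 0.085,"pos": [0.06,-0.015,0],"rot": [0,0,-0.0573]},{"aperture": 0.085,"pos": [0.12,-0.03,0],"rot": [0,0,-0.1146]},{"aperture": 0.085,"pos": [0.18,-0.045,0],"rot": [0,0,-0.1719]},{"aperture": 0.085,"pos": [0.24,-0.06,0],"rot": [0,0,-0.2292]},{"aperture": 0.085,"pos": [0.28,-0.07,0],"rot": [0,0,-0.2865]}]' && python3 -m creep '[{"aperture": 0.085},{"aperture": 0.085}]' && python3 t.py 0.477 0.21 0.2 3.1416
```

```text
clock: 1.35
position: [0.4526, -0.0888, 0.2314]
tool_rot: [3.141, 0.0, 2.126]
force: [0.7, -0.4, 0.8]
grip_width: 0.085
finger_force: 0.0
clock: 1.6
position: [0.4526, -0.0919, 0.2311]
tool_rot: [-3.141, -0.0, 2.116]
force: [-0.3, -0.3, -0.4]
grip_width: 0.0849
finger_force: 0.0
shift [0.2454 0.1775 0.0311] rot [-0.    -0.    -1.025] | yaw 2.116 pos [ 0.4526 -0.0919  0.2311] q [ 0.59  0.31 -0.63  1.99  0.23  0.91  0.38] F [-0.3 -0.3 -0.4] w 0.0849 t 1.6
```

To row units: -0.9 rad / 3.1416 = -0.2865.

```bash
python3 -m creep '[{"aperture": 0.085,"pos": [0.04,0.03,0],"rot": [0,0,-0.0573]},{"aperture": 0.085,"pos": [0.08,0.06,0],"rot": [0,0,-0.1146]},{"aperture": 0.085,"pos": [0.13,0.09,0.01],"rot": [0,0,-0.1719]},{"aperture": 0.085,"pos": [0.17,0.12,0.02],"rot": [0,0,-0.2292]},{"aperture": 0.085,"pos": [0.21,0.15,0.03],"rot": [0,0,-0.2865]}]' && python3 -m creep '[{"aperture": 0.085},{"aperture": 0.085}]' && python3 t.py 0.477 0.21 0.16 3.1416
```

```text
clock: 2.22
position: [0.4722, 0.1663, 0.2008]
tool_rot: [-3.141, 0.0, 3.02]
force: [0.5, -1.7, -0.2]
grip_width: 0.085
finger_force: 0.0
clock: 2.48
position: [0.4719, 0.1647, 0.2009]
tool_rot: [-3.141, -0.001, 3.015]
force: [-0.7, -0.0, -0.5]
grip_width: 0.0849
finger_force: 0.0
shift [0.0006 0.0456 0.0409] rot [-0.001 -0.001 -0.127] | yaw 3.015 pos [0.4719 0.1647 0.2009] q [ 0.19  0.48 -0.86  1.92  0.45  0.94  0.56] F [-0.7 -0.  -0.5] w 0.0849 t 2.5
```

To row units: -0.127 rad / 3.1416 = -0.0404.

```bash
python3 -m creep '[{"aperture": 0.06,"pos": [0,0.0455,0.02],"rot": [0,0,-0.0404]},{"aperture": 0.06,"pos": [0,0.0455,0.04],"rot": [0,0,-0.0404]},{"aperture": 0.06,"pos": [0,0.0455,0.04],"rot": [0,0,-0.0404]}]'
python3 - <<'E'
from h import *
c=[]
for n,box in(("top",(180,220,205,236)),("scene",(300,150,335,172))):
    p=cv2.imread(f"pics/{n}0.png").astype(int); b,g,r=p[...,0],p[...,1],p[...,2]
    m=((r>150)&(r-b>60)&(r-g>40)); v,u=np.nonzero(m[box[1]:box[3],box[0]:box[2]]); u=u+box[0];v=v+box[1]
    print(n,len(u),u.mean(),v.mean(),u.min(),u.max(),v.min(),v.max()); c.append(rays(n,[[u.mean(),v.mean()]]))
(e1,r1),(e2,r2)=c; r1,r2=r1[0],r2[0]
s=np.linalg.lstsq(np.c_[r1,-r2],e2-e1,rcond=None)[0]; print(e1+s[0]*r1,e2+s[1]*r2)
E
python3 t.py 0.477 0.21 0.072 3.1416
```

```text
clock: 2.85
position: [0.477, 0.2092, 0.1603]
tool_rot: [-3.14, -0.002, -3.141]
force: [0.3, -1.2, 0.6]
grip_width: 0.0596
finger_force: 0.0
top 69 190.7391304347826 227.52173913043478 185 196 225 230
scene 32 318.5625 160.625 315 322 158 163
[0.47667152 0.21028159 0.09551776] [0.47856231 0.21170403 0.09586089]
shift [-0.0002  0.0009  0.0883] rot [-0.002 -0.002  0.   ] | yaw 3.142 pos [0.477  0.2092 0.1603] q [ 0.08  0.58 -0.84  1.91  0.54  0.9   0.54] F [ 0.3 -1.2  0.6] w 0.0596 t 2.9
```

```bash
python3 -m creep '[{"aperture": 0.06,"pos": [0,0.0015,0.04]},{"aperture": 0.06,"pos": [0,0.0015,0.07]},{"aperture": 0.06,"pos": [0,0.0015,0.086]},{"aperture": 0.06,"pos": [0,0.0015,0.086]}]' 30 && python3 -m creep '[{"aperture": 0.02},{"aperture": 0.02},{"aperture": 0.02},{"aperture": 0.02}]' 30; python3 t.py 0.477 0.21 0.072 3.1416
```

```text
clock: 3.35
position: [0.4774, 0.2119, 0.0754]
tool_rot: [-3.141, -0.0, -3.14]
force: [-0.4, 0.2, 1.3]
grip_width: 0.0598
finger_force: 0.0
clock: 3.85
position: [0.4772, 0.2098, 0.0756]
tool_rot: [-3.137, -0.001, -3.14]
force: [-2.6, -13.3, 2.6]
grip_width: 0.0278
finger_force: 34.3
shift [0.0002 0.0002 0.0036] rot [-0.004 -0.001  0.001] | yaw 3.143 pos [0.4772 0.2098 0.0756] q [ 0.    0.69 -0.74  1.96  0.68  0.75  0.43] F [ -2.6 -13.3   2.6] w 0.0278 t 3.9
```

```bash
python3 -m creep '[{"aperture": 0.02,"pos": [-0.006,-0.002,-0.014]},{"aperture": 0.02,"pos": [-0.016,-0.002,-0.026]},{"aperture": 0.02,"pos": [-0.027,-0.002,-0.037]},{"aperture": 0.02,"pos": [-0.0395,-0.002,-0.0464]},{"aperture": 0.02,"pos": [-0.053,-0.002,-0.053]}]' 30 && python3 t.py 0.477 0.21 0.0756 3.1416
```

```text
clock: 4.47
position: [0.5304, 0.2098, 0.129]
tool_rot: [-3.14, -0.001, -3.139]
force: [-3.1, -5.7, -4.5]
grip_width: 0.0267
finger_force: 32.2
shift [0.0534 0.0004 0.0535] rot [-0.002 -0.001  0.002] | yaw 3.144 pos [0.5304 0.2098 0.129 ] q [ 0.06  0.68 -0.79  1.81  0.6   0.91  0.57] F [-3.1 -5.7 -4.5] w 0.0267 t 4.5
```

```bash
python3 -m creep '[{"aperture": 0.02,"pos": [-0.0145,0,-0.005]},{"aperture": 0.02,"pos": [-0.03,0,-0.008]},{"aperture": 0.02,"pos": [-0.045,0,-0.0087]},{"aperture": 0.02,"pos": [-0.0605,0,-0.007]},{"aperture": 0.02,"pos": [-0.0754,0,-0.003]}]' && python3 -m creep '[{"aperture": 0.02,"pos": [-0.007,0,0.003]},{"aperture": 0.02,"pos": [-0.0143,0,0.006]},{"aperture": 0.02,"pos": [-0.021,0,0.01]},{"aperture": 0.02,"pos": [-0.0265,0,0.014]},{"aperture": 0.02,"pos": [-0.0265,0,0.014]}]'; python3 t.py 0.477 0.21 0.0756 3.1416;  python3 - <<'E'
from h import *
p,d=grab_frame("scene"); cv2.imwrite("pics/s1.png",p[60:300,150:450].repeat(2,0).repeat(2,1))
E
```

```text
clock: 5.1
position: [0.6066, 0.2101, 0.1322]
tool_rot: [-3.14, 0.0, -3.139]
force: [-2.9, -4.9, 2.3]
grip_width: 0.0272
finger_force: 30.0
clock: 5.72
position: [0.6338, 0.2101, 0.1184]
tool_rot: [-3.141, 0.002, -3.14]
force: [2.7, -6.2, 4.1]
grip_width: 0.0273
finger_force: 30.6
shift [0.1569 0.0002 0.0425] rot [-0.001  0.002  0.002] | yaw 3.143 pos [0.6338 0.2101 0.1184] q [ 0.04  0.82 -0.75  1.54  0.62  1.03  0.69] F [ 2.7 -6.2  4.1] w 0.0273 t 5.7
```

View pics/s1.png

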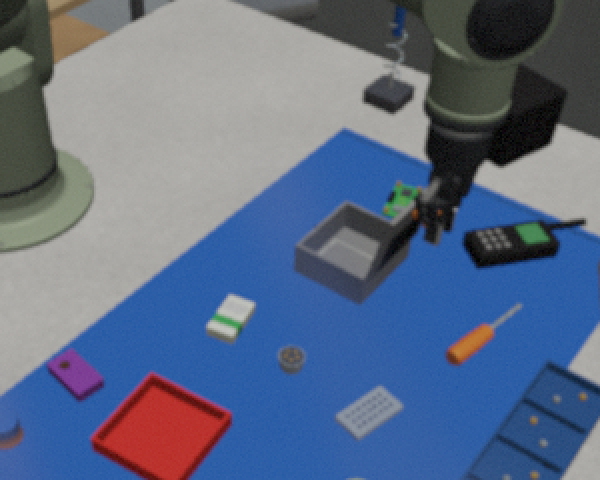

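The lid stands wide open with the fingers on the handle, around (435,200) in the crop, and the case is empty with its floor outline visible. Next I release and go to the board.

```bash
python3 -m creep '[{"aperture": 0.06},{"aperture": 0.06},{"aperture": 0.06,"pos": [0,0,-0.06]},{"aperture": 0.06,"pos": [0,0,-0.11]},{"aperture": 0.06,"pos": [0,0,-0.11]}]' && python3 t.py 0.4958 0.3786 0.2 1.839
```

```text
clock: 6.4
position: [0.6333, 0.2124, 0.2316]
tool_rot: [3.139, 0.005, -3.138]
force: [-0.5, -0.4, -0.7]
grip_width: 0.06
finger_force: 0.0
shift [0.1372 0.1666 0.0313] rot [0.006 0.003 1.306] | yaw 3.145 pos [0.6333 0.2124 0.2316] q [ 0.07  0.7  -0.81  1.45  0.53  1.21  0.77] F [-0.5 -0.4 -0.7] w 0.06 t 6.4
```

To row units: 0.9 rad / 3.1416 = 0.2865.

```bash
python3 -m creep '[{"aperture": 0.07,"pos": [0.03,0.035,0],"rot": [0,0,0.0573]},{"aperture": 0.07,"pos": [0.06,0.07,0],"rot": [0,0,0.1146]},{"aperture": 0.07,"pos": [0.09,0.105,0],"rot": [0,0,0.1719]},{"aperture": 0.07,"pos": [0.12,0.14,0.02],"rot": [0,0,0.2292]},{"aperture": 0.07,"pos": [0.137,0.167,0.03],"rot": [0,0,0.2865]}]' && python3 -m creep '[{"aperture": 0.07,"rot": [0,0,0.0573]},{"aperture": 0.07,"rot": [0,0,0.1146]},{"aperture": 0.07,"rot": [0,0,0.1305]},{"aperture": 0.07,"rot": [0,0,0.1305]}]' && python3 t.py 0.4958 0.3786 0.1 1.839
python3 - <<'E'
from h import *
for n in("top","scene"):
    p,d=grab_frame(n); cv2.imwrite(f"pics/{n}2.png",p)
    if n=="top": c=p[170:260,100:300]; cv2.imwrite("pics/c2.png",cv2.resize(c,None,fx=4,fy=4,interpolation=cv2.INTER_CUBIC)); np.save("top_d2.npy",d)
E
```

```text
clock: 7.02
position: [0.4926, 0.379, 0.1962]
tool_rot: [-3.14, -0.0, 2.241]
force: [-0.1, 0.4, -0.4]
grip_width: 0.0696
finger_force: 0.0
clock: 7.52
position: [0.4943, 0.3778, 0.1969]
tool_rot: [-3.141, 0.0, 1.836]
force: [-0.8, -0.4, 0.1]
grip_width: 0.07
finger_force: 0.0
shift [0.0004 0.0017 0.0969] rot [-0.001  0.    -0.003] | yaw 1.836 pos [0.4943 0.3778 0.1969] q [-0.4   0.6  -0.52  1.62  0.34  1.01 -0.76] F [-0.8 -0.4  0.1] w 0.07 t 7.5
```

View pics/c2.png

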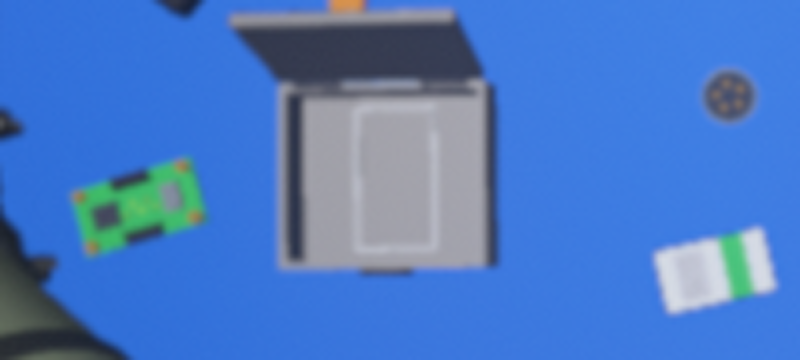

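The crop shows the open case with its white outline at about (355–438, 103–250), centred near picture (199,214). The board is clear of the arm. I'll locate the outline on the floor plane.

Run:
```python
from h import *
p=cv2.imread("pics/top2.png"); g=cv2.cvtColor(p,cv2.COLOR_BGR2GRAY).astype(int); d=np.load("top_d2.npy")
box=(186,194,213,235); s=g[box[1]:box[3],box[0]:box[2]]; print(np.percentile(s,[10,50,80,90,97]))
m=g>np.median(s)+10
print("outline",blob("top",m,box,.0052))
b,gg,r=[p[...,i].astype(int) for i in range(3)]; nb=~((b>gg+50)&(b>r+60))
print("board",blob("top",nb,(116,205,156,240),.009))
print("case outer at z.05", blob("top",nb,(165,189,222,238),.05))
q=deep("top",[[199,214],[184,225],[135,222]],d); print(q.round(4))
# board in scene view, green mask
p=cv2.imread("pics/scene2.png").astype(int); b,gg,r=p[...,0],p[...,1],p[...,2]
m=(gg>r+40)&(gg>b+20); v,u=np.nonzero(m[140:190,325:370]); print("scene board",len(u),plane("scene",[[u.mean()+325,v.mean()+140]],.006))
```

```text
[162. 164. 173. 178. 183.]
outline [ 0.5129  0.2096 -0.0034  0.0926  0.0546]
board [ 0.4958  0.3783 -1.2976  0.0862  0.046 ]
case outer at z.05 [0.5137 0.21   1.5644 0.1309 0.1193]
[[0.5128 0.2085 0.0037]
 [0.485  0.2477 0.0036]
 [0.4941 0.3783 0.0027]]
scene board 103 [[0.49255404 0.38016659 0.006     ]]
```

```bash
python3 -m creep '[{"aperture": 0.07,"pos": [0.0003,0.0012,0.06]},{"aperture": 0.07,"pos": [0.0003,0.0012,0.12]},{"aperture": 0.07,"pos": [0.0003,0.0012,0.17]},{"aperture": 0.07,"pos": [0.0003,0.0012,0.193]},{"aperture": 0.07,"pos": [0.0003,0.0012,0.193]}]' && python3 -m creep '[{"aperture": 0.03},{"aperture": 0.03},{"aperture": 0.03},{"aperture": 0.03}]' 35; python3 t.py 0.5135 0.2095 0.16 3.1416
```

```text
clock: 8.25
position: [0.4953, 0.3782, 0.0037]
tool_rot: [-3.14, 0.0, 1.835]
force: [-0.6, 0.7, 0.4]
grip_width: 0.0703
finger_force: 0.0
clock: 8.75
position: [0.4967, 0.3791, 0.0066]
tool_rot: [3.139, -0.001, 1.835]
force: [-2.0, -0.5, 9.6]
grip_width: 0.0414
finger_force: 34.1
shift [-0.1679 -0.0276 -0.1537] rot [ 3.000e-03  1.000e-03 -1.307e+00] | yaw 1.835 pos [0.4967 0.3791 0.0066] q [-0.47  0.85 -0.41  1.72  0.5   0.68 -0.89] F [-2.  -0.5  9.6] w 0.0414 t 8.8
```

```bash
python3 -m creep '[{"aperture": 0.03,"pos": [0,0,-0.003]},{"aperture": 0.03,"pos": [0,0,-0.01]},{"aperture": 0.03,"pos": [0,0,-0.04]},{"aperture": 0.03,"pos": [0,0,-0.06]},{"aperture": 0.03,"pos": [0,0,-0.06]}]' 35
python3 - <<'E'
from h import *
p,d=grab_frame("scene"); cv2.imwrite("pics/s3.png",cv2.resize(p[100:220,280:430],None,fx=4,fy=4,interpolation=cv2.INTER_CUBIC))
E
```

```text
clock: 9.38
position: [0.4965, 0.3788, 0.0662]
tool_rot: [3.139, -0.001, 1.834]
force: [-0.1, 0.3, -1.2]
grip_width: 0.0413
finger_force: 35.6
```

View pics/s3.png

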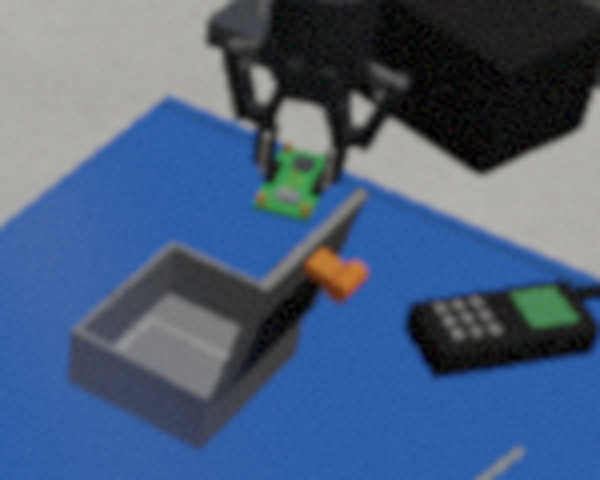

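The board is held level, seen at about (290,180) in the crop between the fingers. Next is the case.

To row units: -0.82 rad / 3.1416 = -0.261.

```bash
python3 -m creep '[{"aperture": 0.03,"pos": [-0.01,0,-0.05],"rot": [0,0,-0.0318]},{"aperture": 0.03,"pos": [-0.04,-0.007,-0.06],"rot": [0,0,-0.0891]},{"aperture": 0.03,"pos": [-0.08,-0.013,-0.06],"rot": [0,0,-0.1464]},{"aperture": 0.03,"pos": [-0.11,-0.018,-0.06],"rot": [0,0,-0.2037]},{"aperture": 0.03,"pos": [-0.14,-0.023,-0.06],"rot": [0,0,-0.261]}]' && python3 -m creep '[{"aperture": 0.03,"rot": [0,0,-0.0573]},{"aperture": 0.03,"rot": [0,0,-0.1146]},{"aperture": 0.03,"rot": [0,0,-0.1528]},{"aperture": 0.03,"rot": [0,0,-0.1528]}]' && python3 t.py 0.5135 0.2095 0.0125 3.1416
```

```text
clock: 10.05
position: [0.5098, 0.2358, 0.1236]
tool_rot: [-3.141, -0.001, 2.661]
force: [0.6, 0.1, -0.3]
grip_width: 0.0416
finger_force: 35.9
clock: 10.55
position: [0.5098, 0.2369, 0.1235]
tool_rot: [3.142, -0.001, 3.134]
force: [0.5, 0.2, -0.7]
grip_width: 0.0417
finger_force: 35.9
shift [-0.0041 -0.0273  0.111 ] rot [ 0.    -0.001 -0.008] | yaw 3.134 pos [0.5098 0.2369 0.1235] q [ 0.03  0.69 -0.82  1.83  0.63  0.91  0.47] F [ 0.5  0.2 -0.7] w 0.0417 t 10.6
```

To row units: -0.01 rad / 3.1416 = -0.0032.

```bash
python3 -m creep '[{"aperture": 0.03,"pos": [-0.004,-0.0273,0],"rot": [0,0,-0.0032]},{"aperture": 0.03,"pos": [-0.004,-0.0273,0.03],"rot": [0,0,-0.0032]},{"aperture": 0.03,"pos": [-0.004,-0.0273,0.06],"rot": [0,0,-0.0032]},{"aperture": 0.03,"pos": [-0.004,-0.0273,0.085],"rot": [0,0,-0.0032]},{"aperture": 0.03,"pos": [-0.004,-0.0273,0.085],"rot": [0,0,-0.0032]}]' && python3 t.py 0.5135 0.2095 0.0125 3.1416
```

```text
clock: 11.18
position: [0.5128, 0.2095, 0.0379]
tool_rot: [-3.14, -0.003, -3.141]
force: [-0.2, 1.3, 0.5]
grip_width: 0.0412
finger_force: 35.9
shift [-0.0008  0.      0.0254] rot [-0.001 -0.003  0.001] | yaw 3.143 pos [0.5128 0.2095 0.0379] q [ 0.01  0.8  -0.73  1.89  0.76  0.76  0.42] F [-0.2  1.3  0.5] w 0.0412 t 11.2
```

```bash
python3 -m creep '[{"aperture": 0.03,"pos": [-0.0008,0,0.015]},{"aperture": 0.03,"pos": [-0.0008,0,0.022]},{"aperture": 0.03,"pos": [-0.0008,0,0.0255]},{"aperture": 0.03,"pos": [-0.0008,0,0.0255]}]' && python3 -m creep '[{"aperture": 0.06},{"aperture": 0.06},{"aperture": 0.06,"pos": [0,0,-0.01]},{"aperture": 0.06,"pos": [0,0,-0.06]},{"aperture": 0.06,"pos": [0,0,-0.12]}]' && python3 t.py 0.682 -0.01 0.2 1.344
```

```text
clock: 11.68
position: [0.5146, 0.2099, 0.0138]
tool_rot: [3.142, -0.0, -3.139]
force: [-1.0, 0.3, 0.7]
grip_width: 0.0416
finger_force: 35.9
clock: 12.3
position: [0.514, 0.2098, 0.1353]
tool_rot: [-3.142, -0.002, -3.138]
force: [1.3, 0.0, 0.4]
grip_width: 0.0601
finger_force: 0.0
shift [-0.1671 -0.2204 -0.0649] rot [-1.000e-03 -1.000e-03  1.801e+00] | yaw 3.145 pos [0.514  0.2098 0.1353] q [ 0.09  0.67 -0.84  1.84  0.62  0.92  0.54] F [1.3 0.  0.4] w 0.0601 t 12.3
```

To row units: 0.9 rad / 3.1416 = 0.2865.

```bash
python3 -m creep '[{"aperture": 0.065,"pos": [0,-0.03,-0.04],"rot": [0,0,0.0573]},{"aperture": 0.065,"pos": [-0.01,-0.08,-0.06],"rot": [0,0,0.1146]},{"aperture": 0.065,"pos": [-0.05,-0.12,-0.065],"rot": [0,0,0.1719]},{"aperture": 0.065,"pos": [-0.09,-0.16,-0.065],"rot": [0,0,0.2292]},{"aperture": 0.065,"pos": [-0.13,-0.2,-0.065],"rot": [0,0,0.2865]}]' && python3 -m creep '[{"aperture": 0.065,"rot": [0,0,0.0573]},{"aperture": 0.065,"rot": [0,0,0.1146]},{"aperture": 0.065,"rot": [0,0,0.1719]},{"aperture": 0.065,"rot": [0,0,0.2292]},{"aperture": 0.065,"rot": [0,0,0.2865]}]' && python3 -m creep '[{"aperture": 0.065},{"aperture": 0.065}]' && python3 t.py 0.682 -0.01 0.006 1.344
python3 - <<'E'
from h import *
p,d=grab_frame("top"); cv2.imwrite("pics/top4.png",p); cv2.imwrite("pics/c4.png",cv2.resize(p[120:260,100:310],None,fx=3.5,fy=3.5,interpolation=cv2.INTER_CUBIC))
b,g,r=[p[...,i].astype(int) for i in range(3)]
m=(g>r+40)&(g>b+20)
try: print("board in case",blob("top",m,(180,190,218,238),.012))
except Exception as e: print(e)
nb=~((b>g+50)&(b>r+60)); print("shield",blob("top",nb,(264,132,304,162),.01))
E
```

```text
clock: 12.92
position: [0.6464, 0.0088, 0.2]
tool_rot: [3.141, 0.0, 2.239]
force: [0.2, 1.6, 0.4]
grip_width: 0.0648
finger_force: 0.0
clock: 13.55
position: [0.6451, 0.0105, 0.1996]
tool_rot: [3.141, -0.001, 1.339]
force: [-0.3, 0.3, -0.1]
grip_width: 0.0648
finger_force: 0.0
clock: 13.8
position: [0.6453, 0.0104, 0.1992]
tool_rot: [3.141, -0.0, 1.349]
force: [0.0, 0.4, 0.2]
grip_width: 0.0647
finger_force: 0.0
shift [-0.0119  0.0403  0.1932] rot [ 0.    -0.     0.005] | yaw 1.349 pos [0.6453 0.0104 0.1992] q [ 0.16  0.61 -0.42  1.56  0.28  1.03 -0.55] F [0.  0.4 0.2] w 0.0647 t 13.8
board in case [ 0.5125  0.2082 -0.0021  0.0818  0.0439]
shield [ 0.6823 -0.0099  1.5552  0.0998  0.0751]
```

View pics/c4.png

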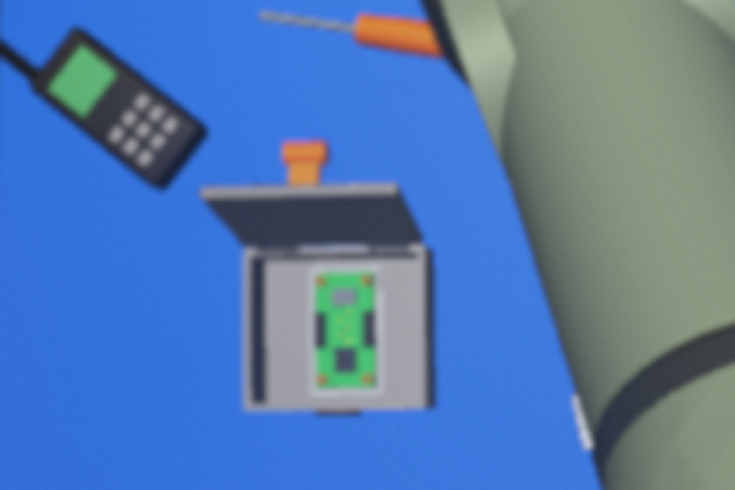

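The board lies squarely inside the outline at (345,330) in the crop, measured at (0.5125,0.208), and the arm covers the shield. I go down on the shield a bit higher (TCP 9 mm), because the tips touched the mat last time.

To row units: 0.005 rad / 3.1416 = 0.0016.

```bash
python3 -m creep '[{"aperture": 0.065,"pos": [-0.012,0.0403,0.04],"rot": [0,0,0.0016]},{"aperture": 0.065,"pos": [-0.012,0.0403,0.09],"rot": [0,0,0.0016]},{"aperture": 0.065,"pos": [-0.012,0.0403,0.14],"rot": [0,0,0.0016]},{"aperture": 0.065,"pos": [-0.012,0.0403,0.18],"rot": [0,0,0.0016]},{"aperture": 0.065,"pos": [-0.012,0.0403,0.19],"rot": [0,0,0.0016]}]' && python3 -m creep '[{"aperture": 0.065},{"aperture": 0.03},{"aperture": 0.03},{"aperture": 0.03},{"aperture": 0.03}]' 35; python3 t.py 0.513 0.209 0.025 3.1416
```

```text
clock: 14.48
position: [0.6804, -0.0105, 0.0064]
tool_rot: [-3.138, 0.0, 1.342]
force: [-0.6, -1.0, 1.1]
grip_width: 0.0649
finger_force: 0.0
clock: 15.1
position: [0.6823, -0.0105, 0.0097]
tool_rot: [3.141, -0.0, 1.34]
force: [-0.7, -0.7, 7.0]
grip_width: 0.03
finger_force: 3.7
shift [ 0.1749 -0.2151 -0.0155] rot [ 1.000e-03  1.000e-03 -1.802e+00] | yaw 1.34 pos [ 0.6823 -0.0105  0.0097] q [ 0.14  0.9  -0.34  1.55  0.39  0.76 -0.6 ] F [-0.7 -0.7  7. ] w 0.03 t 15.1
```

The fingers closed to 30 mm over the top of the shield: when open they sit several mm behind the TCP. I'll lift, reopen, check the shield and go lower.

```bash
python3 -m creep '[{"aperture": 0.03,"pos": [0,0,-0.02]},{"aperture": 0.06,"pos": [0,0,-0.04]},{"aperture": 0.06,"pos": [0,0,-0.04]},{"aperture": 0.06,"pos": [0,0,-0.04]}]'
python3 - <<'E'
from h import *
p,d=grab_frame("scene"); cv2.imwrite("pics/s5.png",cv2.resize(p[200:310,270:410],None,fx=4.5,fy=4.5,interpolation=cv2.INTER_CUBIC))
b,g,r=[p[...,i].astype(int) for i in range(3)]; nb=~((b>g+50)&(b>r+60))&(g>90)
p0=cv2.imread("pics/scene0.png").astype(int); b,g,r=[p0[...,i] for i in range(3)]; n0=~((b>g+50)&(b>r+60))&(g>90)
for m in(n0,nb): print(blob("scene",m,(312,248,358,282),.01))
E
python3 t.py 0.682 -0.01 0.003 1.344
```

```text
clock: 15.6
position: [0.6819, -0.0106, 0.0491]
tool_rot: [3.141, 0.0, 1.34]
force: [-0.2, 0.3, -0.2]
grip_width: 0.0601
finger_force: 0.0
[ 0.6857 -0.0123  1.3438  0.0836  0.0475]
[ 0.6856 -0.0117  1.3318  0.0847  0.0477]
shift [0.0006 0.0002 0.0457] rot [-0.     0.    -0.004] | yaw 1.34 pos [ 0.6817 -0.0105  0.0487] q [ 0.15  0.84 -0.36  1.54  0.36  0.82 -0.58] F [0.6 0.9 0.9] w 0.0603 t 15.7
```

View pics/s5.png

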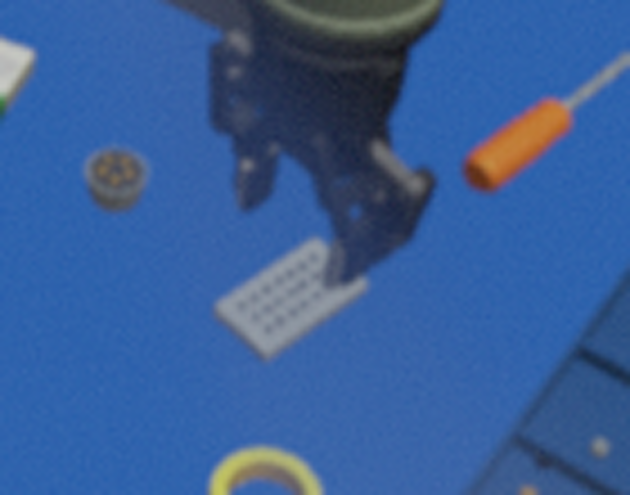

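The shield hasn't moved (crop (290,300)) and the fingers are above it. Going down to TCP 2 mm.

To row units: -0.004 rad / 3.1416 = -0.0013.

```bash
python3 -m creep '[{"aperture": 0.058,"pos": [0.0006,0,0.03],"rot": [0,0,-0.0013]},{"aperture": 0.058,"pos": [0.0006,0,0.046],"rot": [0,0,-0.0013]},{"aperture": 0.058,"pos": [0.0006,0,0.047],"rot": [0,0,-0.0013]},{"aperture": 0.058,"pos": [0.0006,0,0.047],"rot": [0,0,-0.0013]}]' && python3 -m creep '[{"aperture": 0.03},{"aperture": 0.03},{"aperture": 0.03},{"aperture": 0.03}]' 35; python3 t.py 0.513 0.209 0.025 3.1416
```

```text
clock: 16.15
position: [0.6823, -0.0098, 0.0023]
tool_rot: [3.141, -0.0, 1.344]
force: [-0.5, -0.4, 0.5]
grip_width: 0.0577
finger_force: 0.0
clock: 16.65
position: [0.6825, -0.0099, 0.0029]
tool_rot: [3.14, -0.0, 1.344]
force: [-1.6, 0.0, 5.1]
grip_width: 0.0411
finger_force: 35.2
shift [ 0.1751 -0.2144 -0.0223] rot [ 1.000e-03  1.000e-03 -1.798e+00] | yaw 1.344 pos [ 0.6825 -0.0099  0.0029] q [ 0.13  0.91 -0.34  1.55  0.39  0.75 -0.6 ] F [-1.6  0.   5.1] w 0.0411 t 16.6
```

To row units: -0.36 rad / 3.1416 = -0.1146.

```bash
python3 -m creep '[{"aperture": 0.03,"pos": [0,0,-0.04]},{"aperture": 0.03,"pos": [0,0,-0.1]},{"aperture": 0.03,"pos": [0,0,-0.16]},{"aperture": 0.03,"pos": [0.02,-0.04,-0.19],"rot": [0,0,-0.0573]},{"aperture": 0.03,"pos": [0.06,-0.08,-0.19],"rot": [0,0,-0.1146]}]' && python3 -m creep '[{"aperture": 0.03,"pos": [0.04,-0.02,0],"rot": [0,0,-0.0573]},{"aperture": 0.03,"pos": [0.08,-0.05,0],"rot": [0,0,-0.1146]},{"aperture": 0.03,"pos": [0.12,-0.07,0],"rot": [0,0,-0.1719]},{"aperture": 0.03,"pos": [0.13,-0.09,0],"rot": [0,0,-0.2292]},{"aperture": 0.03,"pos": [0.13,-0.09,0],"rot": [0,0,-0.2865]}]' && python3 -m creep '[{"aperture": 0.03,"rot": [0,0,-0.0573]},{"aperture": 0.03,"rot": [0,0,-0.1146]},{"aperture": 0.03,"rot": [0,0,-0.1687]},{"aperture": 0.03,"rot": [0,0,-0.1687]}]' && python3 t.py 0.513 0.209 0.02 3.1416
```

```text
clock: 17.27
position: [0.618, 0.0661, 0.1951]
tool_rot: [3.137, 0.001, 1.707]
force: [-0.1, 0.7, -2.2]
grip_width: 0.0406
finger_force: 36.2
clock: 17.9
position: [0.51, 0.1845, 0.1927]
tool_rot: [3.141, 0.001, 2.612]
force: [1.0, -0.4, -0.9]
grip_width: 0.0412
finger_force: 36.2
clock: 18.4
position: [0.5112, 0.1832, 0.1921]
tool_rot: [3.141, 0.0, 3.133]
force: [-0.7, 0.2, -1.5]
grip_width: 0.0408
finger_force: 36.2
shift [-0.0015  0.0257  0.1721] rot [ 0.     0.    -0.009] | yaw 3.133 pos [0.5112 0.1832 0.1921] q [ 0.19  0.58 -0.9   1.83  0.54  1.    0.62] F [-0.7  0.2 -1.5] w 0.0408 t 18.4
```

To row units: -0.009 rad / 3.1416 = -0.0029.

```bash
python3 -m creep '[{"aperture": 0.03,"pos": [-0.0015,0.0257,0.03],"rot": [0,0,-0.0029]},{"aperture": 0.03,"pos": [-0.0015,0.0257,0.08],"rot": [0,0,-0.0029]},{"aperture": 0.03,"pos": [-0.0015,0.0257,0.12],"rot": [0,0,-0.0029]},{"aperture": 0.03,"pos": [-0.0015,0.0257,0.142],"rot": [0,0,-0.0029]},{"aperture": 0.03,"pos": [-0.0015,0.0257,0.142],"rot": [0,0,-0.0029]}]' && python3 -m creep '[{"aperture": 0.03}]' && python3 t.py 0.513 0.209 0.019 3.1416
```

```text
clock: 19.02
position: [0.5125, 0.2091, 0.0494]
tool_rot: [-3.141, -0.001, 3.141]
force: [0.2, 0.0, -0.5]
grip_width: 0.0408
finger_force: 36.2
clock: 19.15
position: [0.5136, 0.2096, 0.0512]
tool_rot: [3.141, 0.002, -3.142]
force: [0.5, -0.4, -1.4]
grip_width: 0.0405
finger_force: 36.2
shift [ 0.0006 -0.0006  0.0322] rot [0.001 0.002 0.   ] | yaw 3.142 pos [0.5136 0.2096 0.0512] q [ 0.03  0.78 -0.75  1.89  0.75  0.78  0.43] F [ 0.5 -0.4 -1.4] w 0.0405 t 19.1
```

```bash
python3 -m creep '[{"aperture": 0.03,"pos": [0,0,0.015]},{"aperture": 0.03,"pos": [0,0,0.025]},{"aperture": 0.03,"pos": [0,0,0.031]},{"aperture": 0.03,"pos": [0,0,0.031]}]' && python3 -m creep '[{"aperture": 0.058},{"aperture": 0.058},{"aperture": 0.058,"pos": [0,0,-0.01]},{"aperture": 0.058,"pos": [0,0,-0.06]},{"aperture": 0.058,"pos": [0,0,-0.12]}]' && python3 t.py 0.4512 0.0055 0.2 1.803
```

```text
clock: 19.65
position: [0.5127, 0.2092, 0.0184]
tool_rot: [-3.141, -0.0, -3.14]
force: [0.5, 0.0, -1.2]
grip_width: 0.0408
finger_force: 36.2
clock: 20.27
position: [0.5122, 0.2091, 0.1403]
tool_rot: [-3.142, -0.002, -3.14]
force: [1.2, -0.3, 0.3]
grip_width: 0.0581
finger_force: 0.0
shift [ 0.0614 -0.2035 -0.0596] rot [-1.00e-03 -1.00e-03  1.34e+00] | yaw 3.143 pos [0.5122 0.2091 0.1403] q [ 0.1   0.66 -0.85  1.84  0.61  0.93  0.54] F [ 1.2 -0.3  0.3] w 0.0581 t 20.3
```

Units first: turns go in shares of pi rad. So 0.9 rad / 3.1416 = 0.2865.

```bash
python3 -m creep '[{"aperture": 0.065,"pos": [0.01,-0.05,-0.02],"rot": [0,0,0.0573]},{"aperture": 0.065,"pos": [0.03,-0.1,-0.02],"rot": [0,0,0.1146]},{"aperture": 0.065,"pos": [0.05,-0.15,-0.02],"rot": [0,0,0.1719]},{"aperture": 0.065,"pos": [0.06,-0.2,-0.02],"rot": [0,0,0.2292]},{"aperture": 0.065,"pos": [0.0614,-0.2035,-0.02],"rot": [0,0,0.2865]}]' && python3 -m creep '[{"aperture": 0.065,"rot": [0,0,0.0573]},{"aperture": 0.065,"rot": [0,0,0.1146]},{"aperture": 0.065,"rot": [0,0,0.1401]},{"aperture": 0.065,"rot": [0,0,0.1401]}]' && python3 t.py 0.4512 0.0055 0.008 1.803
python3 - <<'E'
from h import *
for n in("top","scene"):
    p,d=grab_frame(n); cv2.imwrite(f"pics/{n}6.png",p)
cv2.imwrite("pics/c6.png",np.hstack([cv2.resize(cv2.imread("pics/top6.png")[170:260,160:300],(560,360)),cv2.resize(cv2.imread("pics/scene6.png")[150:250,230:325],(240,360))]))
E
```

```text
clock: 20.9
position: [0.4509, 0.002, 0.1594]
tool_rot: [-3.141, 0.001, 2.232]
force: [0.0, 0.9, -0.3]
grip_width: 0.0648
finger_force: 0.0
clock: 21.4
position: [0.4517, 0.0058, 0.1594]
tool_rot: [3.141, 0.0, 1.804]
force: [-0.3, 0.4, 0.2]
grip_width: 0.0655
finger_force: 0.0
shift [-0.0002 -0.0007  0.1514] rot [0.001 0.    0.001] | yaw 1.804 pos [0.4517 0.0058 0.1594] q [ 0.33  0.41 -0.59  2.09  0.33  0.74 -0.24] F [-0.3  0.4  0.2] w 0.0655 t 21.4
```

View pics/c6.png

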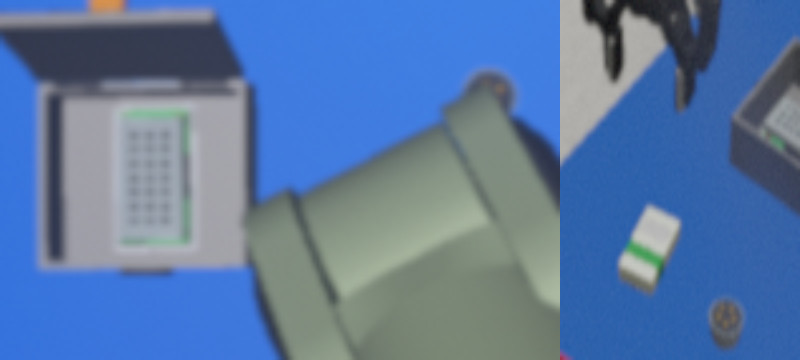

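The shield lies on the board in the outline (left crop, (155,180)). The fresh battery (right crop, (650,250)) and the cup are untouched. Picking the battery.

```bash
python3 -m creep '[{"aperture": 0.06,"pos": [0,-0.0005,0.05]},{"aperture": 0.06,"pos": [0,-0.0005,0.1]},{"aperture": 0.06,"pos": [0,-0.0005,0.14]},{"aperture": 0.06,"pos": [0,-0.0005,0.154]},{"aperture": 0.06,"pos": [0,-0.0005,0.154]}]' && python3 -m creep '[{"aperture": 0.03},{"aperture": 0.03},{"aperture": 0.03},{"aperture": 0.03}]' 40; python3 t.py 0.5128 0.209 0.2 3.1416
```

```text
clock: 22.12
position: [0.4511, 0.0057, 0.0049]
tool_rot: [-3.141, -0.0, 1.804]
force: [0.5, -0.3, 0.8]
grip_width: 0.06
finger_force: 0.0
clock: 22.62
position: [0.4521, 0.0054, 0.0062]
tool_rot: [3.139, 0.0, 1.802]
force: [-1.5, 1.2, 7.3]
grip_width: 0.0388
finger_force: 39.5
shift [ 0.1841  0.1063 -0.1936] rot [ 0.002  0.002 -1.339] | yaw 1.802 pos [0.4521 0.0054 0.0062] q [ 0.13  0.68 -0.35  2.17  0.62  0.38 -0.5 ] F [-1.5  1.2  7.3] w 0.0388 t 22.6
```

To row units: -0.54 rad / 3.1416 = -0.1719.

```bash
python3 -m creep '[{"aperture": 0.03,"pos": [0,0,-0.04]},{"aperture": 0.03,"pos": [0,0,-0.1]},{"aperture": 0.03,"pos": [0.04,0.02,-0.14],"rot": [0,0,-0.0573]},{"aperture": 0.03,"pos": [0.09,0.05,-0.15],"rot": [0,0,-0.1146]},{"aperture": 0.03,"pos": [0.13,0.075,-0.15],"rot": [0,0,-0.1719]}]' && python3 -m creep '[{"aperture": 0.03,"pos": [0.03,0,0],"rot": [0,0,-0.0573]},{"aperture": 0.03,"pos": [0.06,0,0],"rot": [0,0,-0.1146]},{"aperture": 0.03,"pos": [0.06,0,0],"rot": [0,0,-0.1719]},{"aperture": 0.03,"pos": [0.06,0,0],"rot": [0,0,-0.2292]},{"aperture": 0.03,"pos": [0.06,0,0],"rot": [0,0,-0.2546]}]' && python3 -m creep '[{"aperture": 0.03},{"aperture": 0.03}]' && python3 t.py 0.5128 0.2093 0.032 3.1416
```

```text
clock: 23.25
position: [0.4955, 0.1509, 0.1575]
tool_rot: [3.138, 0.003, 2.348]
force: [-0.1, -0.7, -1.7]
grip_width: 0.0387
finger_force: 42.0
clock: 23.88
position: [0.4527, 0.1919, 0.156]
tool_rot: [-3.141, 0.001, -3.136]
force: [-0.8, -0.6, -0.7]
grip_width: 0.0387
finger_force: 42.0
clock: 24.12
position: [0.4526, 0.192, 0.1554]
tool_rot: [-3.141, 0.001, 3.14]
force: [0.1, 0.4, -1.1]
grip_width: 0.0387
finger_force: 42.0
shift [-0.0601  0.0174  0.1234] rot [-0.     0.001 -0.001] | yaw 3.14 pos [0.4526 0.192  0.1554] q [ 0.18  0.57 -0.94  1.98  0.6   0.89  0.48] F [ 0.1  0.4 -1.1] w 0.0387 t 24.1
```

```bash
python3 -m creep '[{"aperture": 0.03,"pos": [-0.04,0.0174,0]},{"aperture": 0.03,"pos": [-0.0601,0.0174,0.02]},{"aperture": 0.03,"pos": [-0.0601,0.0174,0.06]},{"aperture": 0.03,"pos": [-0.0601,0.0174,0.085]},{"aperture": 0.03,"pos": [-0.0601,0.0174,0.085]}]' && python3 -m creep '[{"aperture": 0.03}]' && python3 t.py 0.5128 0.2093 0.032 3.1416
```

```text
clock: 24.75
position: [0.5117, 0.2094, 0.0689]
tool_rot: [-3.141, -0.002, -3.141]
force: [0.5, 0.2, -1.6]
grip_width: 0.0389
finger_force: 41.9
clock: 24.88
position: [0.5129, 0.2101, 0.071]
tool_rot: [3.141, 0.001, -3.141]
force: [0.2, 0.7, -0.6]
grip_width: 0.0389
finger_force: 41.9
shift [ 0.0002 -0.0008  0.039 ] rot [0.    0.001 0.001] | yaw 3.142 pos [0.5129 0.2101 0.071 ] q [ 0.07  0.77 -0.81  1.88  0.75  0.83  0.43] F [ 0.2  0.7 -0.6] w 0.0389 t 24.9
```

```bash
python3 -m creep '[{"aperture": 0.03,"pos": [0,-0.0005,0.02]},{"aperture": 0.03,"pos": [0,-0.0005,0.032]},{"aperture": 0.03,"pos": [0,-0.0005,0.038]},{"aperture": 0.03,"pos": [0,-0.0005,0.038]}]' && python3 -m creep '[{"aperture": 0.058},{"aperture": 0.058},{"aperture": 0.058,"pos": [0,0,-0.01]},{"aperture": 0.058,"pos": [0,0,-0.06]},{"aperture": 0.058,"pos": [0,0,-0.12]}]' && python3 -m creep '[{"aperture": 0.06,"pos": [0,0,-0.06]},{"aperture": 0.06,"pos": [0,0,-0.09]},{"aperture": 0.06,"pos": [0,0,-0.09]}]' && python3 t.py 0.634 0.2095 0.2 3.1416;  python3 - <<'E'
from h import *
p,d=grab_frame("scene"); cv2.imwrite(f"pics/scene7.png",p)
cv2.imwrite("pics/c7.png",cv2.resize(p[110:230,260:410],None,fx=4,fy=4,interpolation=cv2.INTER_CUBIC))
E
```

```text
clock: 25.38
position: [0.5124, 0.2093, 0.0316]
tool_rot: [-3.142, -0.0, -3.14]
force: [0.6, 0.2, -0.8]
grip_width: 0.0388
finger_force: 42.6
clock: 26.0
position: [0.5119, 0.2092, 0.1533]
tool_rot: [3.142, -0.001, -3.14]
force: [0.8, -0.0, 0.6]
grip_width: 0.0575
finger_force: 0.0
clock: 26.38
position: [0.5132, 0.2097, 0.2445]
tool_rot: [3.141, 0.004, -3.141]
force: [0.7, -0.0, 0.1]
grip_width: 0.0598
finger_force: 0.0
shift [-0.1207 -0.0003  0.045 ] rot [0.001 0.004 0.001] | yaw 3.143 pos [0.5132 0.2097 0.2445] q [ 0.19  0.55 -0.98  1.74  0.51  1.12  0.62] F [ 0.7 -0.   0.1] w 0.0598 t 26.4
```

View pics/c7.png

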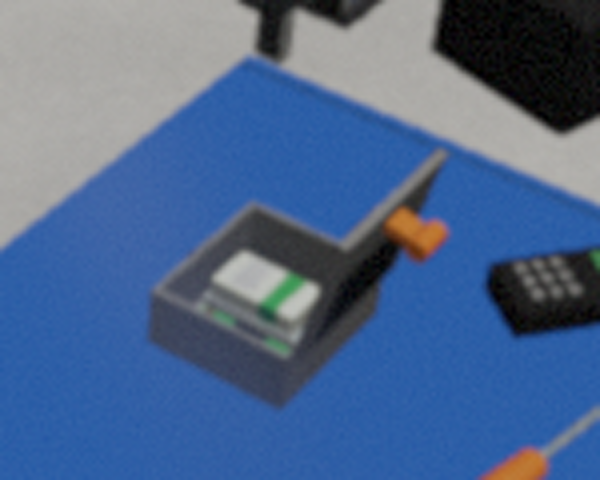

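The stack of board, shield and battery sits flat in the case (crop (260,300)), and the lid is still wide open with the handle at (415,235). Now the handle.

```bash
python3 -m creep '[{"aperture": 0.06,"pos": [-0.06,0,0]},{"aperture": 0.06,"pos": [-0.12,0,0]},{"aperture": 0.06,"pos": [-0.1207,0,0.05]},{"aperture": 0.06,"pos": [-0.1207,0,0.1]},{"aperture": 0.06,"pos": [-0.1207,0,0.127]}]' && python3 -m creep '[{"aperture": 0.06},{"aperture": 0.02},{"aperture": 0.02},{"aperture": 0.02},{"aperture": 0.02}]' 30; python3 t.py 0.6338 0.2095 0.1184 3.1416
```

```text
clock: 27.05
position: [0.6316, 0.2088, 0.1109]
tool_rot: [-3.14, -0.004, -3.14]
force: [0.9, -0.7, 0.1]
grip_width: 0.0602
finger_force: 0.0
clock: 27.68
position: [0.634, 0.21, 0.1161]
tool_rot: [3.14, 0.002, -3.14]
force: [2.6, 3.2, 6.5]
grip_width: 0.0275
finger_force: 30.1
shift [ 0.0002 -0.0005 -0.0023] rot [0.001 0.002 0.001] | yaw 3.143 pos [0.634  0.21   0.1161] q [ 0.09  0.85 -0.84  1.54  0.7   1.06  0.65] F [2.6 3.2 6.5] w 0.0275 t 27.7
```

```bash
python3 -m creep '[{"aperture": 0.02,"pos": [0.013,0,-0.008]},{"aperture": 0.02,"pos": [0.0273,0,-0.0143]},{"aperture": 0.02,"pos": [0.042,0,-0.018]},{"aperture": 0.02,"pos": [0.0576,0,-0.02]},{"aperture": 0.02,"pos": [0.073,0,-0.0193]}]' && python3 -m creep '[{"aperture": 0.02,"pos": [0.0152,0,0.003]},{"aperture": 0.02,"pos": [0.03,0,0.008]},{"aperture": 0.02,"pos": [0.0433,0,0.0155]},{"aperture": 0.02,"pos": [0.0557,0,0.0247]},{"aperture": 0.02,"pos": [0.0666,0,0.0357]}]' && python3 -m creep '[{"aperture": 0.02,"pos": [0.0093,0,0.0128]},{"aperture": 0.02,"pos": [0.0142,0,0.022]},{"aperture": 0.02,"pos": [0.0184,0,0.0317]},{"aperture": 0.02,"pos": [0.0184,0,0.033]},{"aperture": 0.02,"pos": [0.0184,0,0.033]}]'; python3 t.py 0.4768 0.2095 0.0675 3.1416
```

```text
clock: 28.3
position: [0.5602, 0.2097, 0.1346]
tool_rot: [3.141, 0.001, -3.14]
force: [4.5, 5.6, -7.3]
grip_width: 0.0272
finger_force: 31.2
clock: 28.92
position: [0.4933, 0.2096, 0.0984]
tool_rot: [3.141, 0.001, -3.14]
force: [6.0, 5.0, -1.0]
grip_width: 0.0276
finger_force: 34.0
clock: 29.55
position: [0.4755, 0.2096, 0.0664]
tool_rot: [-3.141, 0.002, -3.14]
force: [-5.1, -1.6, 36.0]
grip_width: 0.0273
finger_force: 40.6
shift [-0.0013 -0.0001 -0.0011] rot [-0.     0.002  0.001] | yaw 3.143 pos [0.4755 0.2096 0.0664] q [ 0.06  0.74 -0.82  1.97  0.78  0.78  0.35] F [-5.1 -1.6 36. ] w 0.0273 t 29.6
```

The lid resists at the closed height (36 N), so I release it and go for the old battery.

```bash
python3 -m creep '[{"aperture": 0.02,"pos": [0,0,-0.002]},{"aperture": 0.06,"pos": [0,0,-0.002]},{"aperture": 0.06,"pos": [0,0,-0.002]},{"aperture": 0.06,"pos": [0,0,-0.05]},{"aperture": 0.06,"pos": [0,0,-0.11]}]' && python3 t.py 0.4846 -0.3656 0.16 1.2975
```

```text
clock: 30.18
position: [0.4742, 0.2086, 0.1756]
tool_rot: [-3.141, -0.003, -3.14]
force: [1.3, -0.6, -0.2]
grip_width: 0.06
finger_force: 0.0
shift [-0.0096 -0.5742  0.0161] rot [-4.000e-03 -1.000e-03  1.846e+00] | yaw 3.143 pos [0.4742 0.2086 0.1756] q [ 0.16  0.59 -0.96  1.9   0.58  0.97  0.5 ] F [ 1.3 -0.6 -0.2] w 0.06 t 30.2
```

To row units: 0.9 rad / 3.1416 = 0.2865.

```bash
python3 -m creep '[{"aperture": 0.065,"pos": [-0.02,-0.06,0],"rot": [0,0,0.0573]},{"aperture": 0.065,"pos": [-0.03,-0.12,0],"rot": [0,0,0.1146]},{"aperture": 0.065,"pos": [-0.04,-0.18,0],"rot": [0,0,0.1719]},{"aperture": 0.065,"pos": [-0.05,-0.24,0],"rot": [0,0,0.2292]},{"aperture": 0.065,"pos": [-0.06,-0.3,0],"rot": [0,0,0.2865]}]' && python3 -m creep '[{"aperture": 0.065,"rot": [0,0,0.0573]},{"aperture": 0.065,"rot": [0,0,0.1146]},{"aperture": 0.065,"rot": [0,0,0.1719]},{"aperture": 0.065,"rot": [0,0,0.2292]},{"aperture": 0.065,"rot": [0,0,0.2865]}]' && python3 -m creep '[{"aperture": 0.065}]' && python3 t.py 0.4846 -0.3656 0.16 1.2975
python3 - <<'E'
from h import *
p,d=grab_frame("top"); cv2.imwrite("pics/top8.png",p)
b,g,r=[p[...,i].astype(int) for i in range(3)]; nb=~((b>g+50)&(b>r+60))
print("old",blob("top",nb,(406,208,444,238),.018))
print("tray",blob("top",nb,(325,182,390,246),.025))
print("lid handle",blob("top",(r>180)&(g<150)&(b<110),(180,215,205,240),.093), deep("top",[[191,229],[180,205],[205,232]],d).round(4))
E
```

```text
clock: 30.8
position: [0.5352, -0.0932, 0.1751]
tool_rot: [-3.141, -0.0, 2.236]
force: [0.8, 0.3, 0.1]
grip_width: 0.0647
finger_force: 0.0
clock: 31.42
position: [0.535, -0.091, 0.1749]
tool_rot: [-3.14, 0.0, 1.336]
force: [0.4, 0.4, -0.3]
grip_width: 0.0651
finger_force: 0.0
clock: 31.55
position: [0.5352, -0.0908, 0.1751]
tool_rot: [-3.141, 0.001, 1.344]
force: [0.8, 0.1, -0.9]
grip_width: 0.0651
finger_force: 0.0
shift [-0.2791  0.0126  0.0153] rot [-0.001  0.001  0.046] | yaw 1.344 pos [ 0.5352 -0.0908  0.1751] q [ 0.42  0.5  -0.5   1.85  0.31  0.86 -0.45] F [ 0.8  0.1 -0.9] w 0.0651 t 31.6
old [ 0.484  -0.3653  1.3176  0.0695  0.0419]
tray [ 0.5084 -0.192   1.5556  0.1604  0.1578]
lid handle [0.4732 0.2102 1.5616 0.0242 0.0095] [[0.4732 0.2099 0.0946]
 [0.5329 0.2447 0.0597]
 [0.4661 0.1833 0.0569]]
```

To row units: 0.04 rad / 3.1416 = 0.0127.

```bash
python3 -m creep '[{"aperture": 0.06,"pos": [-0.06,0.003,0],"rot": [0,0,0.0127]},{"aperture": 0.06,"pos": [-0.12,0.005,0],"rot": [0,0,0.0127]},{"aperture": 0.06,"pos": [-0.18,0.008,0],"rot": [0,0,0.0127]},{"aperture": 0.06,"pos": [-0.24,0.01,0],"rot": [0,0,0.0127]},{"aperture": 0.06,"pos": [-0.279,0.0126,0],"rot": [0,0,0.0127]}]' && python3 -m creep '[{"aperture": 0.06,"pos": [0,0,0.03]},{"aperture": 0.06,"pos": [0,0,0.06]},{"aperture": 0.06,"pos": [0,0,0.1]},{"aperture": 0.06,"pos": [0,0,0.1]}]' && python3 t.py 0.4842 -0.3655 0.005 1.305
```

```text
clock: 32.22
position: [0.4831, -0.3685, 0.175]
tool_rot: [-3.141, 0.0, 1.305]
force: [0.6, 1.0, -0.5]
grip_width: 0.0601
finger_force: 0.0
clock: 32.72
position: [0.4833, -0.3644, 0.073]
tool_rot: [-3.137, -0.002, 1.306]
force: [-0.3, -0.1, 1.0]
grip_width: 0.06
finger_force: 0.0
shift [-0.001   0.0015  0.068 ] rot [-0.005 -0.002  0.001] | yaw 1.306 pos [ 0.4833 -0.3644  0.073 ] q [ 0.81  0.72 -0.39  1.75  0.37  0.75 -0.03] F [-0.3 -0.1  1. ] w 0.06 t 32.7
```

```bash
python3 -m creep '[{"aperture": 0.06,"pos": [-0.001,0.001,0.03]},{"aperture": 0.06,"pos": [-0.001,0.001,0.055]},{"aperture": 0.06,"pos": [-0.001,0.001,0.068]},{"aperture": 0.06,"pos": [-0.001,0.001,0.068]}]' && python3 -m creep '[{"aperture": 0.03},{"aperture": 0.03},{"aperture": 0.03},{"aperture": 0.03}]' 40 && python3 -m creep '[{"aperture": 0.03,"pos": [0,0,-0.03]},{"aperture": 0.03,"pos": [0,0,-0.08]},{"aperture": 0.03,"pos": [0,0,-0.1]},{"aperture": 0.03,"pos": [0,0,-0.1]}]' && python3 t.py 0.5082 -0.193 0.1 1.5708
```

```text
clock: 33.22
position: [0.4856, -0.3667, 0.0078]
tool_rot: [-3.141, -0.0, 1.304]
force: [1.5, -0.2, 1.0]
grip_width: 0.0594
finger_force: 0.0
clock: 33.72
position: [0.4861, -0.367, 0.0089]
tool_rot: [3.14, 0.001, 1.303]
force: [-1.6, 0.5, 7.2]
grip_width: 0.039
finger_force: 39.9
clock: 34.22
position: [0.486, -0.3672, 0.1091]
tool_rot: [3.139, 0.001, 1.303]
force: [0.1, -0.3, -1.2]
grip_width: 0.0383
finger_force: 41.3
shift [ 0.1739 -0.0248  0.0088] rot [ 0.002  0.002 -0.268] | yaw 1.303 pos [ 0.486  -0.3672  0.1091] q [ 0.83  0.67 -0.41  1.73  0.35  0.81 -0.01] F [ 0.1 -0.3 -1.2] w 0.0383 t 34.2
```

To row units: -0.268 rad / 3.1416 = -0.0853.

```bash
python3 -m creep '[{"aperture": 0.03,"pos": [0.06,-0.008,0],"rot": [0,0,-0.0414]},{"aperture": 0.03,"pos": [0.12,-0.016,0],"rot": [0,0,-0.0853]},{"aperture": 0.03,"pos": [0.174,-0.0248,0],"rot": [0,0,-0.0853]},{"aperture": 0.03,"pos": [0.174,-0.0248,0.02],"rot": [0,0,-0.0853]},{"aperture": 0.03,"pos": [0.174,-0.0248,0.06],"rot": [0,0,-0.0853]}]' && python3 -m creep '[{"aperture": 0.03},{"aperture": 0.03}]' && python3 t.py 0.5082 -0.193 0.0145 1.5708
```

```text
clock: 34.85
position: [0.508, -0.1918, 0.0467]
tool_rot: [3.14, 0.0, 1.572]
force: [0.7, -0.1, -2.2]
grip_width: 0.0388
finger_force: 41.3
clock: 35.1
position: [0.5077, -0.1922, 0.0479]
tool_rot: [-3.141, -0.0, 1.571]
force: [-0.3, -0.2, -1.1]
grip_width: 0.0387
finger_force: 41.3
shift [-0.0008  0.0005  0.0334] rot [-0. -0. -0.] | yaw 1.571 pos [ 0.5077 -0.1922  0.0479] q [ 0.56  0.69 -0.43  1.93  0.47  0.62 -0.17] F [-0.3 -0.2 -1.1] w 0.0387 t 35.1
```

Then release, retreat and move back toward the start side to look.

To row units: 0.6 rad / 3.1416 = 0.191.

```bash
python3 -m creep '[{"aperture": 0.03,"pos": [0,0,0.02]},{"aperture": 0.03,"pos": [0,0,0.03]},{"aperture": 0.03,"pos": [0,0,0.0335]},{"aperture": 0.03,"pos": [0,0,0.0335]}]' && python3 -m creep '[{"aperture": 0.058},{"aperture": 0.058},{"aperture": 0.058,"pos": [0,0,-0.02]},{"aperture": 0.058,"pos": [0,0,-0.08]},{"aperture": 0.058,"pos": [0,0,-0.14]}]' && python3 -m creep '[{"aperture": 0.058,"pos": [-0.06,0,-0.04]},{"aperture": 0.058,"pos": [-0.12,0,-0.07],"rot": [0,0,0.0573]},{"aperture": 0.058,"pos": [-0.18,0,-0.07],"rot": [0,0,0.1146]},{"aperture": 0.058,"pos": [-0.23,0.05,-0.07],"rot": [0,0,0.1719]},{"aperture": 0.058,"pos": [-0.28,0.1,-0.07],"rot": [0,0,0.191]}]' && python3 -m creep '[{"aperture": 0.058},{"aperture": 0.058}]'
python3 - <<'E'
from h import *
ps=[grab_frame(n) for n in("top","scene")]
for n,(p,d) in zip(("top","scene"),ps): cv2.imwrite(f"pics/{n}9.png",p)
t=ps[0][0]; s=ps[1][0]
cv2.imwrite("pics/c9.png",np.vstack([cv2.resize(t[170:260,140:400],(780,270)),cv2.resize(s[130:310,160:420],(462,320)).__getitem__(slice(None)) if 0 else cv2.copyMakeBorder(cv2.resize(s[130:310,160:420],(462,320)),0,0,0,318,cv2.BORDER_CONSTANT)]))
p=t.astype(int); b,g,r=p[...,0],p[...,1],p[...,2]; nb=~((b>g+50)&(b>r+60))
print("cup",blob("top",nb,(272,184,292,204),.02)); print("old",blob("top",(r<90)&(b<90),(335,190,380,238),.022))
print(deep("top",[[191,229],[180,205],[205,232]],ps[0][1]).round(4))
E
```

```text
clock: 35.6
position: [0.5078, -0.1923, 0.0143]
tool_rot: [3.141, 0.0, 1.571]
force: [0.2, -1.1, -0.3]
grip_width: 0.0385
finger_force: 41.3
clock: 36.22
position: [0.5073, -0.192, 0.1556]
tool_rot: [-3.141, -0.001, 1.571]
force: [1.3, -0.6, 0.4]
grip_width: 0.0581
finger_force: 0.0
clock: 36.85
position: [0.5913, -0.4573, 0.2248]
tool_rot: [3.141, 0.001, 0.966]
force: [0.0, -0.1, 0.5]
grip_width: 0.0578
finger_force: 0.0
clock: 37.1
position: [0.5907, -0.4543, 0.2233]
tool_rot: [-3.14, -0.0, 0.972]
force: [0.3, 0.3, -0.4]
grip_width: 0.058
finger_force: 0.0
cup [ 0.5609 -0.0051  1.5574  0.0301  0.0277]
old [ 0.5071 -0.1772  1.5581  0.0352  0.035 ]
[[0.4733 0.211  0.0893]
 [0.533  0.2453 0.0572]
 [0.4661 0.1825 0.0609]]
```

View pics/c9.png

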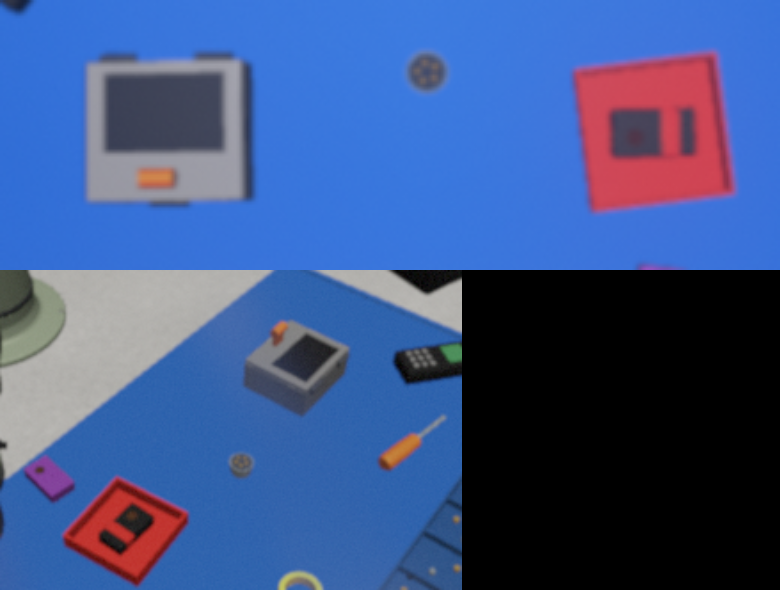

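The lid lies flat on the case (top (165,130)) and the old battery is flat in the middle of the tray (650,132). The cup is upright at (427,72), within about 1 mm of where it started. Handing in.

```bash
python3 -c "
from workcell import job; print(job.job_done())"
```

```text
the job is handed in; nothing more can be done
None
```

I handed the job in at about 37 s: board, shield and fresh battery are stacked in the closed case, the old battery lies flat in the red tray, and the cup is where it stood; `job_done()` returned no verdict.

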